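# Tip the control case over the bench stop onto its feet

### The arm

A 6-joint arm with a two-finger parallel gripper is mounted at the origin on a cart in front of the work surface, level with it; the furniture and walls round the work are solid. World frame = base frame: x ahead of the robot, y to its left, z up, the work surface at z = 0. Lengths are in m, angles in degrees, forces in N, time in s.
With the tool pointing down it reaches from about 0.375 to 0.9 m from the base axis. Payload 3.1 kg.
Tool frame: the origin (TCP) lies on the centre line of the jaws, within the pads' length; the fingertips stand 25 mm ahead of it and the grasp point (between the pads) lies 6 mm ahead of it; z points along the fingers, y is the line along which they close (so a half turn about z gives the same grasp; the last joint's range is limited). The gripper opens to 87 mm and grips with 3 to 60 N. Pads are 19 mm wide; open, the fingers measure 117 mm over their backs; the gripper's body (75 mm by 190 mm) begins 51 mm behind the grasp point.
Start: joints at [61.049, 30.224, 82.088, -0, 67.689, -10.227], TCP at [0.201, 0.592, 0.248] pointing down, gripper open.
Joint ranges: [-176.69, 176.69], [-43.24, 126.21], [12.49, 139.97], [-82, 262], [0, 151.66], [-163.58, 163.58]. Speed limits (degrees/s): [159.86, 159.86, 180, 180, 180, 180].

### API

Orientations are given as a 3x3 rotation matrix whose columns are the frame's x, y, z axes.
In Python, from rig import * gives the robot as it stands.
- The arm moves only by the tool step_arm, never from a script. Its argument "steps" is a list of rows, each a list of 7 numbers: the shift along the tool's x, y, z normalised to -1 to 1, where 1 is 0.3 m, then the turn, a rotation vector about the tool's x, y, z normalised to -1 to 1, where 1 is 45 degrees, then the gripper's target within -1 to 1 (shut at 1, half-way at 0, fully open at -1). A call has 1 to 8 rows; each row is the pose to reach, as a shift and turn from the pose commanded when the call began, along the tool's axes at that moment; what a row does not reach only later rows make up. A row lasts 1/12 s, in which the tool goes at most 41.7 mm and 7.16 degrees, less where a joint would pass 70% of its speed; a pose out of reach is approached as far as the arm can. A call with a number of a shift or a turn outside -1 to 1 is refused whole. A call with a gripper value outside its range is refused whole. The fingers move at their own pace and stop on an object; the grip force is fixed at half the most. Time passes only in rows, so rows that repeat a pose let the fingers close. It gives the time, the measured TCP pose, the force, the opening and the grip force at its end, in the units of the state.
- read_state(): the state, without advancing time (a new reading comes with each control period).
- capture(name): name is "scene" or "top"; returns a dict with "image" (384x512x3 uint8, red, green, blue), "vertical_fov" (degrees; the focal length in pixels is half the picture's height over the tangent of half this angle, whatever the lens; pixels are square), "cx", "cy" (the principal point, pixels), "k1" (the pictures are not rectified: a ray, as slopes to the right and down, at radius r is drawn at 1 + k1 r^2 times it, then the intrinsics apply), "world_from_camera" (4x4, takes a point from camera to world coordinates). Camera axes: x right, y down, z forward; pixel columns grow to the right and rows downward; lengths in m; the calibration is good to about 2 mm. A picture is of the moment at which its call begins. There is no depth.
- hand_in(): hands the job in; it is judged then, once.
The state is a dict: "time_s": time; "joint_positions": joint angles; "qvel": joint speeds; "tau": joint torques, N m; "position": TCP position; "tcp_rot": TCP orientation; "force": force on the tool from outside, world axes, zero at the start; "moment": the same for the moment, N m; "opening": opening from 0.0 (shut) to 1.0 (fully open); "grasp_force": force on a finger pad.
Only numpy, scipy, OpenCV 4.12 (cv2) and the standard library are available. Lean on these libraries where they do the work, as an engineer would, in place of code of your own. Each camera call takes 0.05 s, during which the arm holds its last target. There are 200 camera calls.

### The job

The motor's control case has been left standing on its end. Push it gently along the worktop, upright, until its foot comes up against the low cross arm of the bench stop, without ramming the stop; then push high on the case so that it tips over the cross arm and lies flat on its four rubber feet, about square to the stop's rail and about centred on its path. Leave the oil bottle and the screw jar where they stand, and finish with the case released and still.

Things in the scene. Friction and masses are not known exactly. Their poses are not given: they have to be found in the camera images.
- case: Grey steel control case, body 100 x 120 x 160 mm (own x, y, z), 0.5 to 1.1 kg, too wide to grip. Origin at the body's centre, 80 mm up as it stands on end, z up. The +x face, towards the cross arm, has four rubber feet 12 mm tall, 18 mm across, the lower pair 58 mm above the standing end; the control panel is on +y. Laid down, +x points straight down and the origin is 62 mm above the worktop.
- case_high (a point): Middle of the case's plain slotted -x face, the one to push, 135 mm above its standing end; same axes as the case. Friction is about 0.45: pushed below 60 mm the case slides upright, above about 95 mm it may tip before it meets the stop; lean the gripper back for the low push, or its body meets the face high up. Braced at the cross arm it falls over by itself once it leans about 35 degrees.
- stop: Bench stop fixed to the worktop. Origin on the worktop on the centre line of the case's path; +x is the way the case must be pushed and tipped. Aluminium rail 24 mm wide, 12 mm high at y = -130 mm from x = -100 to +160 mm; its carriage (to 50 mm high with its knob) carries the steel cross arm. The case starts 90 to 130 mm before the origin, within 20 mm sideways and 0.25 rad.
- stop_zone (a point): Centre of the zone, on the worktop, in which the cross arm lies (stop's x = +30 mm, y = 0; same axes). The cross arm, 12 mm wide and 8 mm high, lies along y from the rail to y = +75 mm. It is clamped with its centre line anywhere up to 30 mm before or after this point: exactly where is not told, it has to be seen or felt.
- oil_bottle: Small amber oil bottle with a pointed red cap, 31 mm across, 91 mm tall, origin at the centre of its underside; stands right of the rail; leave alone.
- screw_jar: Clear jar of screws with a black cap, 55 mm across, 68 mm tall, origin at the centre of its underside; stands left of the path; leave alone.

How it is judged (in metres and radians):
On the way, in this order (a step that is already met when the one before it is completed fails the run):
1. the case, still upright, has its foot against the stop's cross arm (angle between case's own z axis and vertical below 0.12 rad and contact force between case and stop above 0.5 N).
2. the case leans over with its foot braced against the cross arm (angle between case's own z axis and vertical between 0.25 and 0.75 rad and contact force between case and stop above 0.3 N).
At the end, for the whole second after the job is handed in: The case lies flat on its four rubber feet (feet face down within about 4.5 degrees, origin 56 to 67 mm above the worktop), square to the stop within 0.2 rad, its origin within 45 mm of the path's centre line and 20 to 170 mm past the stop's origin, at rest (angle between case's own x axis and vertical above 3.06 rad and height (world z) of case between 0.056 and 0.067 m and angle between the y axis of case and the y axis of stop, either way round below 0.2 rad and y of case in the frame of stop between -0.045 and 0.045 m and x of case in the frame of stop between 0.02 and 0.17 m and linear speed of case below 0.02 m/s); the robot touches nothing.
It fails at once if the upright case is rammed or forced against the stop (more than 60 N) (angle between case's own z axis and vertical below 0.25 rad and contact force between case and stop above 60 N).
It fails at once if the oil bottle is moved more than 30 mm (distance of oil_bottle from where it was at the start of the episode above 0.03 m).
It fails at once if the screw jar is moved more than 30 mm (distance of screw_jar from where it was at the start of the episode above 0.03 m).
It also fails if it takes over 53 s, if anything falls off the work surface, if the arm or the gripper's body presses on something with over 40 N, if the wrist force passes 120 N, or if a joint passes its speed limit or range.

## Working session

There is one attempt and no reset: what is moved stays moved. The work goes in short steps, Python scripts to look and compute and a tool call to move; the robot and the scene stay as the last step left them, time stands still between calls to the robot, and variables do not carry over. Pictures are saved under pics/ and viewed, at most 10 in all, crops included, and the job is handed in when it is done.

Besides the shell and the picture viewer there is one more tool, called after ">>>" as name(argument=value, ...), one argument or row to a line, values as JSON. step_arm: Moves the arm, as the interface text tells. Scaled input: -1 to 1 covers 0.3 m each way for a shift and 45 degrees each way for a turn. Its arguments: {"type":"object","properties":{"steps":{"type":"array"}},"required":["steps"]}

```bash
mkdir -p pics; ls; cat > h.py <<'E'
from rig import *
import numpy as np, cv2
def snap(n,f):
    c=capture(n); cv2.imwrite('pics/'+f,cv2.cvtColor(c['image'],cv2.COLOR_RGB2BGR)); 
    np.save('pics/'+f+'.npy',c,allow_pickle=True); return c
def load(f): return np.load('pics/'+f+'.npy',allow_pickle=True).item()
def ray(c,u,v):
    f=192/np.tan(np.radians(c['vertical_fov'])/2)
    d=np.array([(u-c['cx'])/f,(v-c['cy'])/f]); s=d.copy()
    for _ in range(20): s=d/(1+c['k1']*(s@s))
    T=np.array(c['world_from_camera']); return T[:3,3],T[:3,:3]@np.r_[s,1]
def on(c,u,v,z):
    o,d=ray(c,u,v); return o+d*(z-o[2])/d[2]
E
python3 - <<'E'
from h import *
for n in('top','scene'):
    c=snap(n,n+'1.png'); print(n,c['vertical_fov'],c['cx'],c['cy'],c['k1'],np.round(c['world_from_camera'],3).tolist())
print(read_state())
E
```

```text
pics
top 53.026990756940215 257.1700118513025 191.19999814925092 -0.004207059129534546 [[0.015, -0.991, 0.132, 0.42], [-1.0, -0.015, 0.001, -0.19], [0.001, -0.132, -0.991, 1.002], [0.0, 0.0, 0.0, 1.0]]
scene 54.345145592924396 255.65321155364123 190.18463155603595 -0.007496684908101157 [[0.899, -0.338, 0.28, 0.309], [-0.439, -0.697, 0.567, -0.663], [0.003, -0.633, -0.774, 0.755], [0.0, 0.0, 0.0, 1.0]]
{'time_s': 0.1, 'joint_positions': array([ 6.10482638e+01,  3.02726879e+01,  8.21499768e+01, -9.35309879e-04,
        6.76896156e+01, -1.02257541e+01]), 'qvel': array([ 0.02703215, -0.16507141, -0.08269928, -0.03616737, -0.0600022 ,
        0.03870289]), 'tau': array([-7.22428267e-04, -4.40985775e+01, -1.77149230e+01,  6.34684274e-02,
        5.34146593e-02, -2.25147909e-05]), 'position': array([0.20030652, 0.59137715, 0.24667447]), 'tcp_rot': array([[-9.47066630e-01,  3.21035705e-01, -9.35402816e-04],
       [ 3.21036895e-01,  9.47065122e-01, -1.72206710e-03],
       [ 3.33042357e-04, -1.93121110e-03, -9.99998080e-01]]), 'force': array([ 0.02666307,  0.19779447, -0.1828306 ]), 'moment': array([ 0.00550158,  0.00123165, -0.01428226]), 'grasp_force': 0.0, 'opening': 1.0012962524827893}
```

View pics/top1.png

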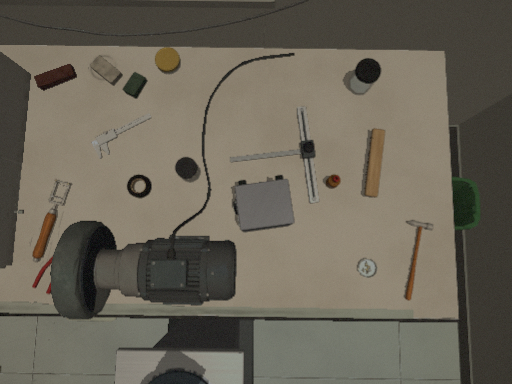

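View pics/scene1.png

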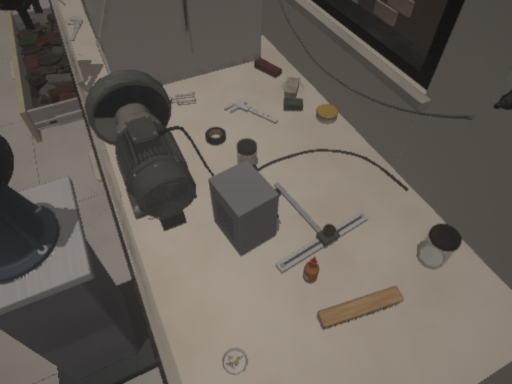

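The top view shows the rail from (302,108) to (315,202), the cross arm from (231,159) to the knob at (308,150), the case top near (265,204), the jar at (187,168) and the bottle at (334,181). The motor is at about (170,270), left of and behind the case. I'll enlarge this area.

```bash
python3 - <<'E'
from h import *
im=cv2.imread('pics/top1.png'); cv2.imwrite('pics/crop1.png',cv2.resize(im[95:245,160:350],None,fx=4,fy=4,interpolation=cv2.INTER_CUBIC))
E
```

```text
(no output)
```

View pics/crop1.png

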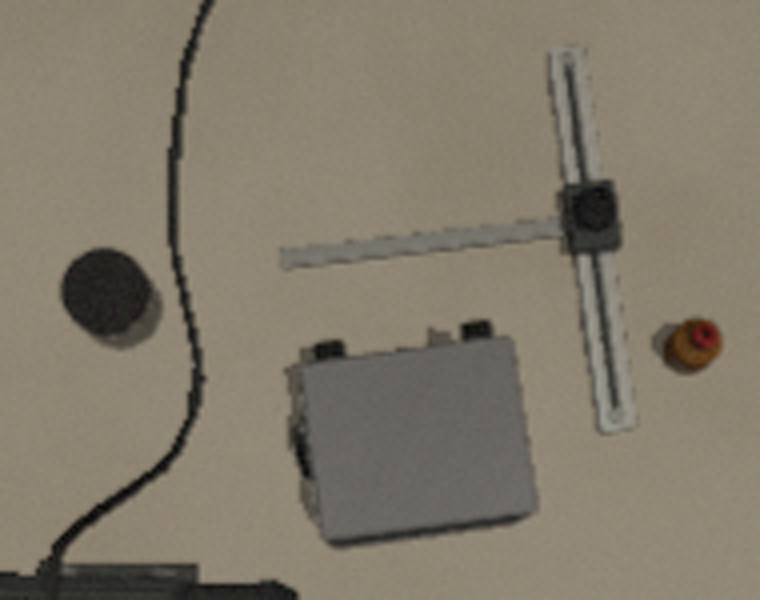

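The crop shows the rail ends at (565,47) and (617,430), and the cross arm's left end at (282,258), meeting the carriage at (562,228). The case's top corners are at (303,367), (512,337), (537,511) and (329,540).

```bash
cat >> h.py <<'E'
def meas(c,f=lambda u,v:(u/4+160-.4,v/4+95-.4)):
    pass
E
python3 - <<'E'
from h import *
c=load('top1.png')
P=lambda u,v,z: on(c,u/4+160-.4,v/4+95-.4,z)[:2]
a,b=P(565,47,.012),P(617,430,.012)
e,g=P(282,258,.008),P(562,228,.008)
d=a-b; print('rail',a,b,np.linalg.norm(d),np.degrees(np.arctan2(d[1],d[0])))
d2=e-g; print('arm',e,g,np.degrees(np.arctan2(d2[1],d2[0]))-90)
ex=d/np.linalg.norm(d); ey=np.array([-ex[1],ex[0]])
o=b+.1*ex+.13*ey; o2=a-.16*ex+.13*ey; print('o',o,o2, 'armend y', (e-o)@ey,'arm x',(e-o)@ex,(g-o)@ex)
q=[P(*p,.16) for p in((303,367),(512,337),(537,511),(329,540))]
ce=np.mean(q,0); cx=(q[0]+q[1]-q[2]-q[3])/2; cy=(q[0]+q[3]-q[1]-q[2])/2
print('case',ce,np.linalg.norm(cx),np.linalg.norm(cy),np.degrees(np.arctan2(cx[1],cx[0])),np.degrees(np.arctan2(-cy[0],cy[1])))
print('case in stop',(ce-o)@ex,(ce-o)@ey)
print('jar',P(105,292,.068),'bottle',P(704,335,.091))
# motor corner nearest
print('motor edge',on(c,234,240,.1),on(c,234,297,.1),on(c,234,240,.2))
E
```

```text
rail [ 0.78218056 -0.3020561 ] [ 0.52523228 -0.33559208] 0.2591275388438113 7.436010172472724
arm [ 0.63631254 -0.11598909] [ 0.65927966 -0.3004746 ] 7.096403974137104
o [ 0.60756684 -0.1937435 ] [ 0.60670171 -0.19385641] armend y 0.07338026248968336 arm x 0.038566835241882466 0.037464909488945125
case [ 0.50344435 -0.20565105] 0.09673698719195299 0.11577969975968347 9.020178717511955 8.93149195555462
case in stop -0.10478788247161025 0.001667996540093638
jar [ 0.6002417  -0.01169806] bottle [ 0.5749068  -0.37643836]
motor edge [ 0.42452629 -0.13646398  0.1       ] [ 0.29545783 -0.13936696  0.1       ] [ 0.42402405 -0.14235755  0.2       ]
```

```bash
cat >> h.py <<'E'
from scipy.spatial.transform import Rotation as R
O=np.array([.607,-.194]); YAW=np.radians(7.3)
EX=np.array([np.cos(YAW),np.sin(YAW),0]); EY=np.array([-np.sin(YAW),np.cos(YAW),0]); EZ=np.array([0,0,1.])
def W(x,y,z): return np.r_[O,0]+x*EX+y*EY+z*EZ
def Rt(lean):
    l=np.radians(lean); return np.c_[np.cos(l)*EX+np.sin(l)*EZ,-EY,np.sin(l)*EX-np.cos(l)*EZ]
def go(p,Rm,rel=False):
    s=read_state(); A=s['tcp_rot']
    d=A.T@(np.array(p)-s['position'])/.3
    r=R.from_matrix(A.T@Rm).as_rotvec(degrees=True)/45
    print('t',s['time_s'],'rows',np.linalg.norm(d)*.3/.0417,np.linalg.norm(r)*45/7.16,'cmd',np.round(d,3),np.round(r,3))
def st():
    s=read_state(); p=s['position']; q=p-np.r_[O,0]; z=s['tcp_rot'][:,2]; tip=q+.025*z
    print('t',s['time_s'],'pos',np.round(p,3),'tip stop',np.round([tip@EX,tip@EY,tip[2]],4),'F',np.round(s['force'],1),'q',np.round(s['joint_positions'],0),'op',s['opening'])
E
```

>>> step_arm(
  steps=[
    [-0.65, -0.38, -0.57, 0, 0, 1, 0],
    [-0.65, -0.38, -0.57, 0, 0, 1, 0],
    [-0.65, -0.38, -0.57, 0, 0, 1, 0],
    [-0.65, -0.38, -0.57, 0, 0, 1, 0],
    [-0.65, -0.38, -0.57, 0, 0, 1, 0],
    [-0.65, -0.38, -0.57, 0, 0, 1, 0],
    [-0.65, -0.38, -0.57, 0, 0, 1, 0],
    [-0.65, -0.38, -0.57, 0, 0, 1, 0],
  ],
)

```text
time_s: 0.77
position: [0.3532, 0.4193, 0.4231]
tcp_rot: [[-0.437, 0.899, 0.009], [0.899, 0.437, 0.004], [-0.001, 0.01, -1.0]]
force: [-0.3, 0.0, 0.3]
opening: 0.527
grasp_force: 0.0
```

```bash
python3 - <<'E'
from h import *
st()
a=np.radians(-20)
go([.5,.15,.42],np.c_[[-np.cos(a+np.pi/2-np.pi/2),-np.sin(a),0],[-np.sin(a),np.cos(a),0],[0,0,-1]][:, :])
go([.5,.15,.42],np.c_[[np.sin(a),-np.cos(a),0],[np.cos(a),np.sin(a),0],[0,0,-1]])
E
```

```text
t 0.7667 pos [0.353 0.419 0.423] tip stop [-0.1736  0.6406  0.3981] F [-0.3  0.   0.3] q [38. 15. 79. -0. 86. 12.] op 0.5267676703446745
t 0.7667 rows 7.355781469474583 6.1573888956097 cmd [-1.021  0.048  0.012] [ 0.011  0.006 -0.98 ]Traceback (most recent call last):
  File "<stdin>", line 5, in <module>
  File "h.py", line 25, in go
    r=R.from_matrix(A.T@Rm).as_rotvec(degrees=True)/45
      ~~~~~~~~~~~~~^^^^^^^^
  File "scipy/spatial/transform/_rotation.pyx", line 1143, in scipy.spatial.transform._rotation.Rotation.from_matrix
ValueError: Non-positive determinant (left-handed or null coordinate frame) in rotation matrix 0: [[-6.95709839e-01 -7.18322603e-01  6.76873339e-04]
 [-7.18294265e-01  6.95673358e-01 -9.58794702e-03]
 [-6.41635631e-03  7.15662331e-03  9.99953805e-01]].
```

Turn another 45° and shift.

>>> step_arm(
  steps=[
    [-1, 0.05, 0, 0, 0, 1, 0],
    [-1, 0.05, 0, 0, 0, 1, 0],
    [-1, 0.05, 0, 0, 0, 1, 0],
    [-1, 0.05, 0, 0, 0, 1, 0],
    [-1, 0.05, 0, 0, 0, 1, 0],
    [-1, 0.05, 0, 0, 0, 1, 0],
    [-1, 0.05, 0, 0, 0, 1, 0],
    [-1, 0.05, 0, 0, 0, 1, 0],
  ],
)

```text
time_s: 1.43
position: [0.4974, 0.1545, 0.4173]
tcp_rot: [[0.327, 0.945, -0.0], [0.945, -0.327, -0.003], [-0.003, 0.001, -1.0]]
force: [0.4, 0.4, -0.1]
opening: 0.502
grasp_force: 0.0
```

```bash
python3 - <<'E'
from h import *
st()
go(W(-.16,.12,.42),Rt(0))
go(W(-.2,-.025,.36),Rt(0))
E
```

```text
t 1.4333 pos [0.497 0.154 0.417] tip stop [-0.0645  0.3595  0.3923] F [ 0.4  0.4 -0.1] q [ 5. 13. 83. -0. 85. 24.] op 0.5023819888486798
t 1.4333 rows 6.185238322049027 8.887516867762843 cmd [-0.857  0.069 -0.007] [0.003 0.003 1.414]
t 1.4333 rows 9.87417703146021 8.887516867762843 cmd [-1.349  0.164  0.195] [0.003 0.003 1.414]
```

>>> step_arm(
  steps=[
    [-1, 0.12, 0.05, 0, 0, 1, 0],
    [-1, 0.12, 0.05, 0, 0, 1, 0],
    [-1, 0.12, 0.05, 0, 0, 1, 0],
    [-1, 0.12, 0.05, 0, 0, 1, 0],
    [-1, 0.12, 0.05, 0, 0, 1, 0],
    [-1, 0.12, 0.05, 0, 0, 1, 0],
    [-1, 0.12, 0.05, 0, 0, 1, 0],
    [-1, 0.12, 0.05, 0, 0, 1, 0],
  ],
)

```text
time_s: 2.1
position: [0.4316, -0.1405, 0.4025]
tcp_rot: [[0.899, 0.438, -0.002], [0.438, -0.899, -0.001], [-0.002, 0.0, -1.0]]
force: [-0.4, -0.2, -0.5]
opening: 0.5
grasp_force: 0.0
```

```bash
python3 - <<'E'
from h import *
st()
go(W(-.215,-.022,.36),Rt(30))
c=load('top1.png');s=load('scene1.png')
def tri(a,b):
    o,d=ray(c,*a);p,e=ray(s,*b); A=np.c_[d,-e]; t=np.linalg.lstsq(A,p-o,rcond=None)[0]; print(o+d*t[0],np.linalg.norm(o+d*t[0]-p-e*t[1]))
tri((186,259),(162,140)); tri((89,222),(125,73))
E
```

```text
t 2.1 pos [ 0.432 -0.141  0.402] tip stop [-0.1672  0.0753  0.3775] F [-0.4 -0.2 -0.5] q [-32.   7.  92.  -0.  81.  32.] op 0.49985059566180334
t 2.1 rows 2.793194107800876 4.9374133774949245 cmd [-0.255  0.256  0.142] [-0.108  0.664  0.406]
[ 0.38393919 -0.04503922  0.20248231] 0.0047755210850073514
[0.4537444  0.1322632  0.26435888] 0.08451427526959006
```

>>> step_arm(
  steps=[
    [-0.25, 0.25, 0.14, -0.108, 0.664, 0.406, 0],
    [-0.25, 0.25, 0.14, -0.108, 0.664, 0.406, 0],
    [-0.25, 0.25, 0.14, -0.108, 0.664, 0.406, 0],
    [-0.25, 0.25, 0.14, -0.108, 0.664, 0.406, 0],
    [-0.25, 0.25, 0.14, -0.108, 0.664, 0.406, 0],
    [-0.25, 0.25, 0.14, -0.108, 0.664, 0.406, 0],
    [-0.25, 0.25, 0.14, -0.108, 0.664, 0.406, 0],
  ],
)

```text
time_s: 2.68
position: [0.398, -0.2363, 0.3607]
tcp_rot: [[0.859, 0.132, 0.495], [0.113, -0.991, 0.069], [0.5, -0.003, -0.866]]
force: [0.1, -0.4, 0.3]
opening: 0.502
grasp_force: 0.0
```

```bash
python3 - <<'E'
from h import *
st()
go(W(-.197,-.025,.2),Rt(30))
go(W(-.197,-.025,.052),Rt(30))
snap('top','top2.png')
E
```

```text
t 2.6833 pos [ 0.398 -0.236  0.361] tip stop [-0.2002 -0.0153  0.3391] F [ 0.1 -0.4  0.3] q [-62.   3. 110.  33.  60.   5.] op 0.5016685173643893
t 2.6833 rows 3.8797868431143026 0.04890947045915885 cmd [-0.223  0.034  0.49 ] [-0.007 -0.     0.004]
t 2.6833 rows 7.416967017481826 0.04890947045915885 cmd [-0.47   0.036  0.917] [-0.007 -0.     0.004]
```

View pics/top2.png

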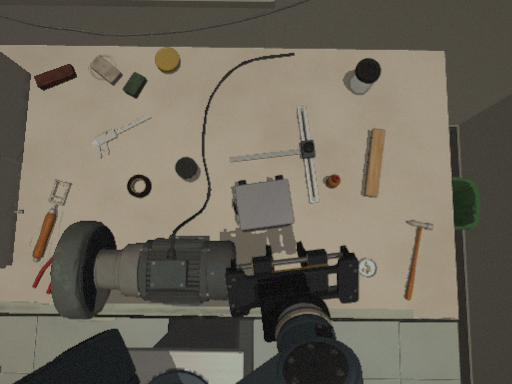

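The gripper is above and behind the case at about (292,270). The case is still at (264,203), unmoved. I'm descending behind it in two stages.

>>> step_arm(
  steps=[
    [-0.22, 0.04, 0.49, 0, 0, 0, 0],
    [-0.22, 0.04, 0.49, 0, 0, 0, 0],
    [-0.22, 0.04, 0.49, 0, 0, 0, 0],
    [-0.22, 0.04, 0.49, 0, 0, 0, 0],
    [-0.22, 0.04, 0.49, 0, 0, 0, 0],
  ],
)

```text
time_s: 3.15
position: [0.417, -0.2439, 0.1945]
tcp_rot: [[0.861, 0.137, 0.49], [0.112, -0.991, 0.08], [0.496, -0.014, -0.868]]
force: [0.5, 1.7, -0.4]
opening: 0.499
grasp_force: 0.0
```

```bash
python3 - <<'E'
from h import *
st()
go(W(-.197,-.027,.052),Rt(30))
snap('scene','scene2.png')
E
```

```text
t 3.15 pos [ 0.417 -0.244  0.194] tip stop [-0.1824 -0.0249  0.1728] F [ 0.5  1.7 -0.4] q [-60.  22. 120.  50.  37. -19.] op 0.4985345252653893
t 3.15 rows 3.417116302058575 0.14004784338058487 cmd [-0.242  0.012  0.409] [-0.021  0.006  0.002]
```

View pics/scene2.png

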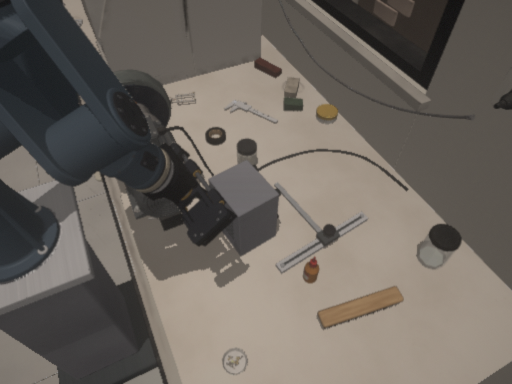

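The gripper hangs behind the case around (210,215) and clears the motor. I'm lowering it gently to about 45 mm at the tip.

>>> step_arm(
  steps=[
    [-0.11, 0.01, 0.19, 0, 0, 0, 0],
    [-0.11, 0.01, 0.19, 0, 0, 0, 0],
    [-0.16, 0.01, 0.28, 0, 0, 0, 0],
    [-0.21, 0.01, 0.37, 0, 0, 0, 0],
    [-0.21, 0.01, 0.37, 0, 0, 0, 0],
    [-0.21, 0.01, 0.37, 0, 0, 0, 0],
  ],
)

```text
time_s: 3.7
position: [0.4203, -0.2498, 0.0748]
tcp_rot: [[0.856, 0.134, 0.5], [0.115, -0.991, 0.068], [0.505, -0.0, -0.863]]
force: [0.4, -0.2, 0.8]
opening: 0.499
grasp_force: 0.0
```

```bash
python3 - <<'E'
from h import *
st(); print(read_state()['tcp_rot'])
go(W(-.187,-.025,.062),Rt(30))
E
```

```text
t 3.7 pos [ 0.42  -0.25   0.075] tip stop [-0.1797 -0.0316  0.0532] F [ 0.4 -0.2  0.8] q [-60.  40. 125.  84.  28. -58.] op 0.4985774026039276
[[ 8.55559676e-01  1.33556083e-01  5.00180380e-01]
 [ 1.15203870e-01 -9.91041240e-01  6.75672251e-02]
 [ 5.04723398e-01 -1.85077705e-04 -8.63281100e-01]]
t 3.7 rows 0.3684825114900318 0.06824742185083288 cmd [-0.006 -0.022  0.046] [-0.004 -0.007  0.007]
```

>>> step_arm(
  steps=[
    [0.011, -0.02, 0.047, 0, 0, 0, 0],
    [0.04, -0.02, 0.063, 0, 0, 0, 0],
    [0.069, -0.02, 0.08, 0, 0, 0, 0],
    [0.097, -0.02, 0.097, 0, 0, 0, 0],
    [0.126, -0.02, 0.113, 0, 0, 0, 0],
    [0.155, -0.02, 0.13, 0, 0, 0, 0],
    [0.184, -0.02, 0.147, 0, 0, 0, 0],
    [0.184, -0.02, 0.147, 0, 0, 0, 0],
  ],
)

```text
time_s: 4.37
position: [0.4904, -0.2351, 0.0681]
tcp_rot: [[0.853, 0.135, 0.504], [0.12, -0.991, 0.063], [0.508, 0.006, -0.861]]
force: [0.1, 0.4, 0.1]
opening: 0.502
grasp_force: 0.0
```

```bash
python3 - <<'E'
from h import *
st(); print(read_state()['tcp_rot'])
c=snap('top','top3.png'); im=cv2.imread('pics/top3.png'); cv2.imwrite('pics/crop3.png',cv2.resize(im[95:245,160:350],None,fx=4,fy=4,interpolation=cv2.INTER_CUBIC))
E
```

```text
t 4.3667 pos [ 0.49  -0.235  0.068] tip stop [-0.1082 -0.026   0.0465] F [0.1 0.4 0.1] q [-51.  41. 118.  84.  26. -48.] op 0.5024809022450738
[[ 0.85288442  0.13535458  0.50424925]
 [ 0.1197728  -0.99077688  0.06336912]
 [ 0.5081758   0.00634881 -0.86122997]]
```

View pics/crop3.png

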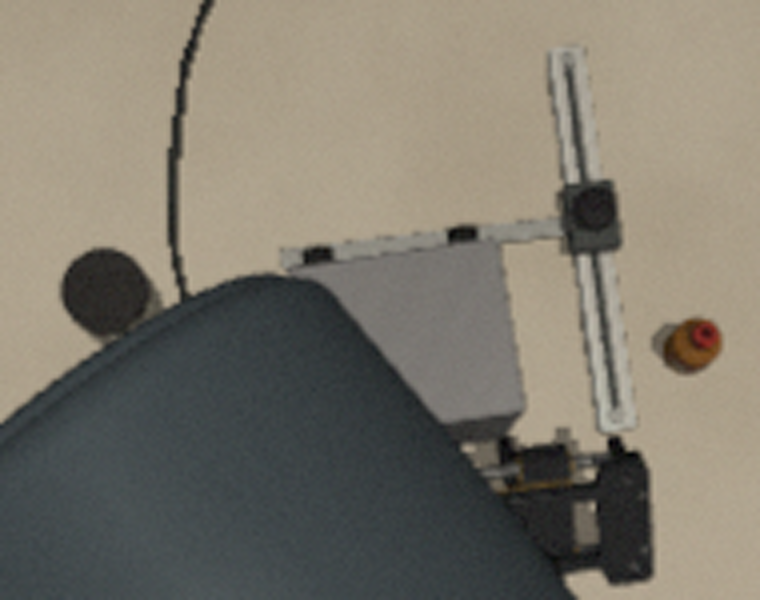

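The case is upright with its front top edge from about (290,270) to (500,240), parallel to the cross arm. I'm working out the gap that remains.

```bash
python3 - <<'E'
from h import *
c=load('top3.png')
for u,v in((290,270),(500,240),(524,410)):
    p=on(c,u/4+159.6,v/4+94.6,.16)-np.r_[O,.16]; print((p@EX).round(4),(p@EY).round(4))
E
```

```text
-0.0025 0.063
0.0013 -0.0555
-0.0952 -0.057
```

>>> step_arm(
  steps=[
    [0.006, 0, 0.022, 0, 0, 0, 0],
    [0.02, 0, 0.03, 0, 0, 0, 0],
    [0.035, 0, 0.038, 0, 0, 0, 0],
    [0.049, 0, 0.047, 0, 0, 0, 0],
    [0.06, 0, 0.053, 0, 0, 0, 0],
    [0.067, 0, 0.057, 0, 0, 0, 0],
  ],
)

```text
time_s: 4.92
position: [0.513, -0.2306, 0.0584]
tcp_rot: [[0.857, 0.132, 0.497], [0.114, -0.991, 0.068], [0.502, -0.001, -0.865]]
force: [-5.3, -1.2, 3.2]
opening: 0.496
grasp_force: 2.4
```

>>> step_arm(
  steps=[
    [0.004, 0, 0.0025, 0, 0, 0, 0],
    [0.008, 0, 0.005, 0, 0, 0, 0],
    [0.012, 0, 0.0075, 0, 0, 0, 0],
  ],
)

```text
time_s: 5.17
position: [0.5168, -0.23, 0.0582]
tcp_rot: [[0.858, 0.132, 0.497], [0.113, -0.991, 0.067], [0.502, -0.001, -0.865]]
force: [-4.7, -0.4, 3.8]
opening: 0.501
grasp_force: 2.4
```

```bash
python3 - <<'E'
from h import *
st()
E
```

```text
t 5.1667 pos [ 0.517 -0.23   0.058] tip stop [-0.0815 -0.0242  0.0366] F [-4.7 -0.4  3.8] q [-48.  43. 116.  82.  25. -43.] op 0.5008449036788093
```

>>> step_arm(
  steps=[
    [0.004, 0, 0.0025, 0, 0, 0, 0],
    [0.008, 0, 0.005, 0, 0, 0, 0],
    [0.012, 0, 0.0075, 0, 0, 0, 0],
  ],
)

```text
time_s: 5.42
position: [0.5211, -0.2295, 0.0582]
tcp_rot: [[0.857, 0.132, 0.497], [0.113, -0.991, 0.067], [0.502, -0.001, -0.865]]
force: [-4.8, -0.4, 3.2]
opening: 0.498
grasp_force: 2.4
```

>>> step_arm(
  steps=[
    [0.004, 0, 0.0025, 0, 0, 0, 0],
    [0.008, 0, 0.005, 0, 0, 0, 0],
  ],
)

```text
time_s: 5.58
position: [0.5229, -0.2289, 0.0579]
tcp_rot: [[0.858, 0.132, 0.496], [0.114, -0.991, 0.067], [0.5, -0.001, -0.866]]
force: [-11.9, -0.8, 6.8]
opening: 0.5
grasp_force: 6.0
```

>>> step_arm(
  steps=[
    [0.004, 0, 0.0025, 0, 0, 0, 0],
    [0.008, 0, 0.005, 0, 0, 0, 0],
  ],
)

```text
time_s: 5.75
position: [0.5236, -0.2279, 0.0575]
tcp_rot: [[0.86, 0.132, 0.493], [0.114, -0.991, 0.067], [0.497, -0.001, -0.868]]
force: [-20.2, -0.6, 13.0]
opening: 0.502
grasp_force: 10.4
```

The foot is against the stop at about 15 N. I'll back off, then rise to push height.

```bash
python3 - <<'E'
from h import *
st(); go(W(-.125,-.022,.055),Rt(30)); go(W(-.125,-.01,.154),Rt(30))
E
```

```text
t 5.75 pos [ 0.524 -0.228  0.057] tip stop [-0.0746 -0.0229  0.0358] F [-20.2  -0.6  13. ] q [-47.  43. 115.  81.  24. -40.] op 0.5022457914574597
t 5.75 rows 0.9123733062056071 0.04910276289330338 cmd [-0.114 -0.004 -0.056] [-0.005  0.004  0.005]
t 5.75 rows 2.506933671497726 0.04910276289330338 cmd [ 0.05  -0.045 -0.342] [-0.005  0.004  0.005]
```

>>> step_arm(
  steps=[
    [-0.05, 0, -0.03, 0, 0, 0, 0],
    [-0.114, 0, -0.056, 0, 0, 0, 0],
    [-0.114, -0.01, -0.056, 0, 0, 0, 0],
    [0.05, -0.06, -0.342, 0, 0, 0, 0],
    [0.05, -0.07, -0.342, 0, 0, 0, 0],
    [0.05, -0.07, -0.342, 0, 0, 0, 0],
    [0.05, -0.07, -0.342, 0, 0, 0, 0],
    [0.05, -0.07, -0.342, 0, 0, 0, 0],
  ],
)

```text
time_s: 6.42
position: [0.4874, -0.2136, 0.1565]
tcp_rot: [[0.855, 0.133, 0.501], [0.117, -0.991, 0.065], [0.505, 0.003, -0.863]]
force: [-0.3, -0.9, 0.1]
opening: 0.499
grasp_force: 0.0
```

```bash
python3 - <<'E'
from h import *
st()
c=snap('scene','scene4.png'); im=cv2.imread('pics/scene4.png'); cv2.imwrite('pics/crop4.png',cv2.resize(im[120:300,150:390],None,fx=3,fy=3,interpolation=cv2.INTER_CUBIC))
E
```

```text
t 6.4167 pos [ 0.487 -0.214  0.157] tip stop [-0.1085 -0.0042  0.1349] F [-0.3 -0.9  0.1] q [-49.  29. 118.  61.  29. -20.] op 0.4991234327565544
```

View pics/crop4.png

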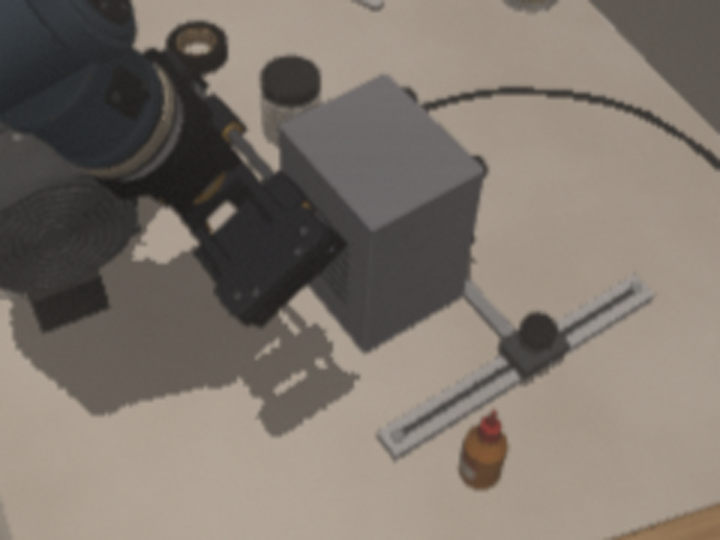

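The crop shows the case upright with its foot at the cross arm, and the gripper behind its upper face near (290,240). Next is the high push.

>>> step_arm(
  steps=[
    [0.029, 0, 0.017, 0, 0, 0, 0],
    [0.058, 0, 0.033, 0, 0, 0, 0],
    [0.078, 0, 0.045, 0, 0, 0, 0],
    [0.095, 0, 0.055, 0, 0, 0, 0],
    [0.107, 0, 0.062, 0, 0, 0, 0],
    [0.118, 0, 0.068, 0, 0, 0, 0],
    [0.13, 0, 0.075, 0, 0, 0, 0],
    [0.142, 0, 0.082, 0, 0, 0, 0],
  ],
)

```text
time_s: 7.13
position: [0.5343, -0.2065, 0.1543]
tcp_rot: [[0.858, 0.132, 0.497], [0.113, -0.991, 0.068], [0.502, -0.002, -0.865]]
force: [-3.6, 0.3, 3.9]
opening: 0.502
grasp_force: 2.3
```

>>> step_arm(
  steps=[
    [0.014, 0, 0.006, 0, 0, 0, 0],
    [0.028, 0, 0.012, 0, 0, 0, 0],
    [0.042, 0, 0.018, 0, 0, 0, 0],
    [0.056, 0, 0.024, 0, 0, 0, 0],
    [0.07, 0, 0.03, 0, 0, 0, 0],
    [0.084, 0, 0.036, 0, 0, 0, 0],
  ],
)

```text
time_s: 7.63
position: [0.5622, -0.2032, 0.1581]
tcp_rot: [[0.857, 0.132, 0.498], [0.114, -0.991, 0.067], [0.503, -0.001, -0.864]]
force: [-2.5, 0.2, 3.4]
opening: 0.503
grasp_force: 1.6
```

```bash
python3 - <<'E'
from h import *
st()
c=snap('scene','scene5.png'); im=cv2.imread('pics/scene5.png'); cv2.imwrite('pics/crop5.png',cv2.resize(im[120:300,150:390],None,fx=3,fy=3,interpolation=cv2.INTER_CUBIC))
E
```

```text
t 7.6333 pos [ 0.562 -0.203  0.158] tip stop [-0.033  -0.0034  0.1365] F [-2.5  0.2  3.4] q [-41.  31. 110.  53.  28.  -4.] op 0.5031924721320293
```

View pics/crop5.png

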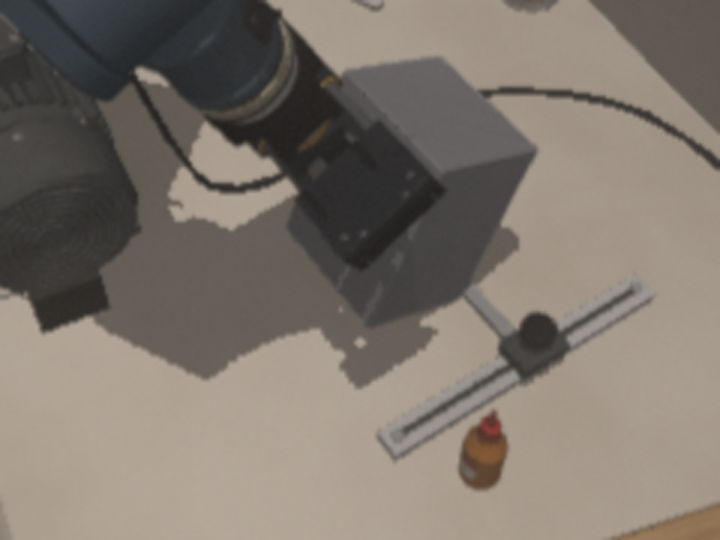

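The case is leaning about 20° with its foot braced at the arm. I'll keep pushing slowly.

>>> step_arm(
  steps=[
    [0.016, 0, 0.005, 0, 0, 0, 0],
    [0.032, 0, 0.01, 0, 0, 0, 0],
    [0.048, 0, 0.016, 0, 0, 0, 0],
    [0.064, 0, 0.022, 0, 0, 0, 0],
    [0.08, 0, 0.028, 0, 0, 0, 0],
    [0.095, 0, 0.034, 0, 0, 0, 0],
    [0.11, 0, 0.04, 0, 0, 0, 0],
    [0.125, 0, 0.045, 0, 0, 0, 0],
  ],
)

```text
time_s: 8.35
position: [0.6008, -0.1977, 0.1647]
tcp_rot: [[0.857, 0.132, 0.497], [0.114, -0.991, 0.068], [0.502, -0.001, -0.865]]
force: [0.4, -0.1, 0.0]
opening: 0.502
grasp_force: 0.0
```

>>> step_arm(
  steps=[
    [-0.03, 0, -0.03, 0, 0, 0, 0],
    [-0.1, 0, -0.1, 0, 0, 0, 0],
    [-0.1, 0, -0.2, 0, 0, 0, 0],
    [-0.1, 0, -0.3, 0, 0, 0, 0],
    [-0.1, 0, -0.4, 0, 0, 0, 0],
    [-0.1, 0, -0.4, 0, 0, 0, 0],
    [-0.1, 0, -0.4, 0, 0, 0, 0],
    [-0.1, 0, -0.4, 0, 0, 0, 0],
  ],
)

```text
time_s: 9.02
position: [0.515, -0.2094, 0.2534]
tcp_rot: [[0.857, 0.132, 0.498], [0.114, -0.991, 0.067], [0.502, -0.001, -0.865]]
force: [0.6, 0.3, 0.5]
opening: 0.5
grasp_force: 0.0
```

```bash
python3 - <<'E'
from h import *
st()
snap('top','top6.png'); snap('scene','scene6.png')
a,b=[cv2.resize(cv2.imread('pics/'+f)[y:y+190,x:x+260],None,fx=1.53,fy=1.53,interpolation=cv2.INTER_CUBIC) for f,y,x in(('top6.png',60,130),('scene6.png',110,150))]
cv2.imwrite('pics/crop6.png',np.hstack([a,b]))
E
```

```text
t 9.0167 pos [ 0.515 -0.209  0.253] tip stop [-0.0807 -0.0035  0.2318] F [0.6 0.3 0.5] q [-46.  19. 110.  40.  39.   8.] op 0.4997362667584178
```

View pics/crop6.png

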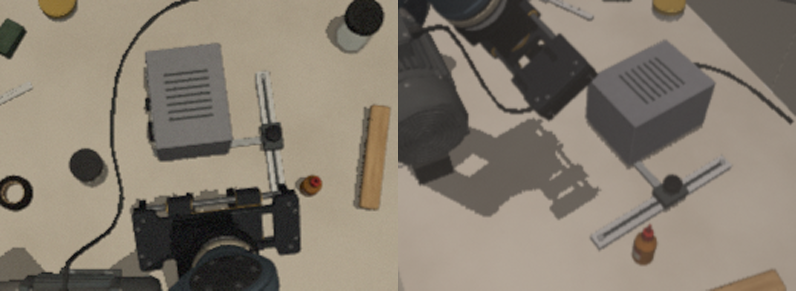

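The case lies flat with its slotted face up, and its top corners are at about (146,51), (221,44), (231,150) and (156,158) in the left crop. A quick check of the numbers, then I'll hand in.

```bash
python3 - <<'E'
from h import *
c=load('top6.png'); q=[on(c,u/1.53+130,v/1.53+60,.112) -np.r_[O,.112] for u,v in((146,51),(221,44),(231,150),(156,158))]
m=np.mean(q,0); d=q[0]+q[1]-q[2]-q[3]; x,y=m@EX,m@EY; yaw=np.degrees(np.arctan2(d@EY,d@EX)); print(x,y,yaw)
if .04<x<.15 and abs(y)<.03 and abs(yaw)<6: print(hand_in())
E
```

```text
0.09101427720576565 0.005635873364975404 -1.1830929808738073
the job is handed in; nothing more can be done
None
```

The case lies flat on its feet against the stop, measured 6 mm off the path's centre line, 91 mm past the stop's origin and about 1° off square; the arm is clear, the bottle and jar were never touched, and the job was handed in at about 9 s with no verdict returned.

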